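Pack the gift box from the sheet pan

ROBOT

A 6-joint arm with a two-finger parallel gripper is mounted at the origin on the work surface. World frame = base frame: x ahead of the robot, y to its left, z up, the work surface at z = 0. Lengths are in m, angles in degrees, forces in N, time in s.
With the tool pointing down it reaches from about 0.375 to 0.9 m from the base axis. Payload 3.1 kg.
Tool frame: the origin (TCP) lies at the very end of the fingers, on their centre line; the grasp point (between the pads) lies 19 mm behind it; y points along the fingers, x is the direction in which the jaws open and shut, and the axes are right-handed (so a half turn about y gives the same grasp; the last joint's range is limited). The gripper opens to 85 mm and grips with 20 to 120 N. Pads are 22 mm wide; open, the fingers measure 114 mm over their backs; the gripper's body (76 mm by 85 mm) begins 54 mm behind the grasp point. The pads swing forward as they close: fully open they stand 13 mm farther back than shut.
Start: joints at [56.981, 30.224, 82.088, -0, 67.689, -10.227], TCP at [0.242, 0.576, 0.203] pointing down, gripper open.
Joint ranges: [-176.69, 176.69], [-43.24, 126.21], [12.49, 139.97], [-82, 262], [0, 151.66], [-163.58, 163.58]. Speed limits (degrees/s): [159.86, 159.86, 180, 180, 180, 180].

INTERFACE

Orientations are given as a 3x3 rotation matrix whose columns are the frame's x, y, z axes.
In Python, from cell import robot, gripper_to, kin, status, viewer, sign_off, find_in, masks_of, pinpoint gives the robot as it stands. The module is installed in compiled form; this text tells all that it offers. Calls block until the motion is done:
- robot.movep(position, orientation): joint-space move of the TCP to a pose.
- robot.servo_line(position, frame=None, v=0.15, max_force=None): straight line of the TCP; frame=None keeps the orientation; v is the mean speed in m/s. With max_force (N) it stops when the force on the tool has changed by that much, and returns True; else False.
- robot.goto_joints(angles): joint-space move.
- gripper_to(opening, strength=None): finger opening in m; strength is the grip in N (None keeps the last); returns when the fingers have stopped.
- robot.hold(seconds).
- kin.solve_ik(position, orientation): joint angles nearest the present ones, or None.
- status.read_state(): the state.
- viewer.capture(name): name is "scene" or "top" or "wrist"; returns a dict with "image" (420x560x3 uint8, red, green, blue), "fx", "fy", "cx", "cy" (pixels), "position" and "attitude" of the camera in the world. Camera axes: x right, y down, z forward; pixel columns grow to the right and rows downward; lengths in m; the calibration is good to about 2 mm. A picture is of the moment at which its call begins. There is no depth.
A pose or a line that the arm cannot do raises robot.Unreachable and nothing moves.
- sign_off(): hands the job in, once; it reports no verdict.
Trained networks look in a picture, given as the dict that the camera call returned (one of the last four; its "shot" number tells which), for a name from the list of things; names that differ only in an ending like _2 or _b are one class to them, and where a whole thing is asked for, a point or a joint stands for the part that bears it (a point fixed in the world has none). Each returns a list of dicts, best first, with "p" (0 to 1); they miss things now and then, are a little off and sometimes report something else, mostly with a low value. They report only what shows in the picture. A call takes as long as a camera call. They do not tell look-alikes from the thing itself.
- find_in(picture, label): "point" ([x, y, z] in m, in the coordinates of the camera as it stood for that picture, good to about 4 mm: the middle of the surface that is visible of it).
- masks_of(picture, label): "pixels" (420x560 bool, what is visible of it).
- pinpoint(picture, label): "point" ([x, y, z] in m, in the coordinates of the camera as it stood for that picture, good to about 4 mm: a listed point, or the origin of a listed thing).
The state is a dict: "t": time; "joints": joint angles; "joint_velocities": joint speeds; "effort": joint torques, N m; "ee_pos": TCP position; "orientation": TCP orientation; "wrist_force": force on the tool from outside, world axes, zero at the start; "moment": the same for the moment, N m; "opening": finger opening in m.
Only numpy, scipy, OpenCV 4.12 (cv2) and the standard library are available. Lean on these libraries where they do the work, as an engineer would, in place of code of your own. Each camera call takes 0.05 s, during which the arm holds its last target.

TASK

Pack the gift box: from the sheet pan take the low honey jar, the mini honey jar, the square tea tin and the slim clear box of cookies, and stand each upright in the pocket of the box that is cut to its own shape and size, right down on the pocket's floor. Set them in, do not drop them. The tall honey jar and the round tea tin belong to another order: leave them standing where they are.

Things in the scene. Friction and masses are not known exactly. Their poses are not given: they have to be found in the camera images.
- jar: Low honey jar (loose): round amber glass, paper label, steel screw lid; 60 mm diameter, 72 mm high, about 0.24 kg; straight glass wall up to 49 mm, lid 56 mm diameter above 59 mm. Origin: centre of its underside, z up. Goes into fit_jar. All goods start on a dark sheet-metal baking pan, 300 x 380 mm, floor 3 mm above the table, low rim 16 mm high.
- mini_jar: Mini honey jar (loose): same make as the low jar, 42 mm diameter, 62 mm high, about 0.11 kg; straight glass wall up to 39 mm, lid 38 mm diameter above 49 mm. Origin: centre of its underside, z up. Goes into fit_mini. On the pan, goods are at least 90 mm apart, centre to centre.
- square_tin: Square tea tin (loose): bare metal with a paper band, 44 x 44 mm, 95 mm high, about 0.13 kg; the top 20 mm is its lid, 42 x 42 mm. Origin: centre of its underside, z up, x and y square to its side faces. Goes into fit_tin.
- cookie_box: Slim clear plastic box (loose) with three round cookies standing on edge inside and a white lid: 32 mm thick (its x), 70 mm wide (its y), 85 mm high, about 0.12 kg. Origin: centre of its underside, z up. Goes into fit_box, its wide side along the pocket's long side.
- tall_jar: Tall honey jar (loose, a look-alike to leave alone): same make and diameter as the low jar (60 mm) but 110 mm high. Origin: centre of its underside. On the pan, not listed, there is also a stack of white paper cups, mouth down, 62 mm diameter, 86 mm high.
- round_tin: Round tea tin (loose, a look-alike to leave alone): same metal, band and height (95 mm) as the square tin but round, 52 mm diameter. Origin: centre of its underside.
- fit_jar: Brown board fitment in the gift box (fixed), with the large round pocket, 76 mm diameter, for the low jar. Fitment 100 x 100 x 22 mm, its pocket in the middle, 17 mm deep: pocket floor 5 mm above the fitment's underside, 9 mm above the table; fitment top 26 mm above the table. Origin: centre of the fitment's underside (4 mm above the table), z up.
- fit_mini: Fitment of the same size and depth as fit_jar, with the small round pocket, 58 mm diameter, for the mini jar. Origin: centre of its underside. The gift box is an open square carton, 214 mm outside, walls 3 mm thick and 30 mm high; the four fitments fill it two by two, square with it, in any arrangement.
- fit_tin: Fitment of the same size and depth as fit_jar, with the square pocket, 60 x 60 mm, sides along the fitment's x and y, for the square tin. Origin: centre of its underside.
- fit_box: Fitment of the same size and depth as fit_jar, with the oblong pocket, 48 mm along its x and 86 mm along its y, for the clear cookie box. Origin: centre of its underside.
Mind the look-alikes: they are no part of the job. What is shaped like the fit_tin but blue is not meant. What is shaped like the fit_box but red is not meant.

How it is judged:
By the outcome, as a careful person would: the job done as asked, in the order asked, and still so for the second after the job is handed in, with the robot touching nothing.
It also fails if it takes over 112 s, if anything falls off the work surface, if the arm or the gripper's body presses on something with over 40 N, if the wrist force passes 120 N, or if a joint passes its speed limit or range.

## Working session

There is one attempt and no reset: what is moved stays moved. The work goes in short steps, each a Python script; the robot and the scene stay as the last script left them, time stands still between calls to the robot, and variables do not carry over. Pictures are saved under pics/ and viewed, and the job is handed in when it is done.

```bash
mkdir -p pics; ls
python3 - <<'E'
from cell import *
import cv2
for n in ["scene","top","wrist"]:
    p=viewer.capture(n); cv2.imwrite(f"pics/a_{n}.png",p["image"][:,:,::-1])
    print(n,p["fx"],p["fy"],p["cx"],p["cy"],p["position"],p["attitude"],p["shot"])
print(status.read_state())
E
```

```text
pics
scene 496.2978798675524 496.2978798675524 274.14113506144656 208.3663021768808 [0.93254744 0.5848919  0.82970292] [[-0.76948226  0.47036236 -0.43203738]
 [ 0.63847666  0.54996801 -0.5384076 ]
 [-0.01563994 -0.69014088 -0.72350602]] 1
top 525.2277948453218 525.2277948453218 285.2283930589083 203.44848163684932 [ 0.37209345 -0.01280288  1.14006411] [[ 0.0091813  -0.99590211  0.08997049]
 [-0.99994074 -0.00861755  0.00665244]
 [-0.00584985 -0.09002624 -0.99592221]] 2
wrist 363.6735750312891 363.6735750312891 280.58389860804726 212.52189368527655 [0.16470404 0.60833923 0.37199556] [[ 0.38793375  0.87269912  0.29648551]
 [ 0.9216846  -0.36654148 -0.12706234]
 [-0.00221295  0.3225579  -0.94654715]] 3
{'t': 0.15, 'joints': array([ 5.69812312e+01,  3.02671999e+01,  8.21390001e+01,  1.39692215e-03,
        6.76886298e+01, -1.02279624e+01]), 'joint_velocities': array([ 0.06188038, -0.07733589, -0.12932752, -0.09137049, -0.12635869,
       -0.03276811]), 'effort': array([-2.72218895e-04, -4.42746735e+01, -1.78274828e+01, -2.32952789e-04,
        5.63138252e-03,  1.38288561e-05]), 'ee_pos': array([0.24175472, 0.57571821, 0.20225633]), 'orientation': array([[ 3.87375463e-01, -9.20794363e-04, -9.21921582e-01],
       [ 9.21920610e-01, -1.37548966e-03,  3.87376429e-01],
       [-1.62478764e-03, -9.99998630e-01,  3.16068355e-04]]), 'wrist_force': array([-0.06544878,  0.76974306,  0.51242659]), 'moment': array([0.00796558, 0.07379402, 0.02754153]), 'opening': 0.08526482989983382}
```

View pics/a_scene.png

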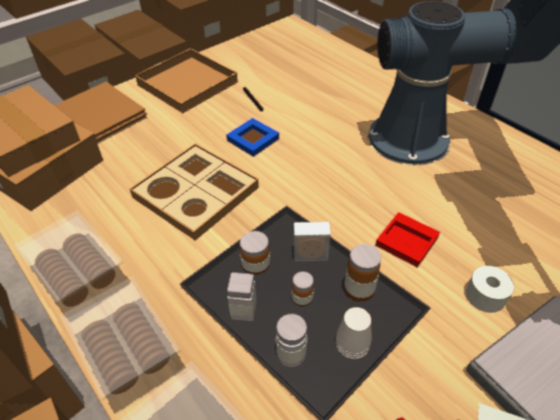

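View pics/a_top.png

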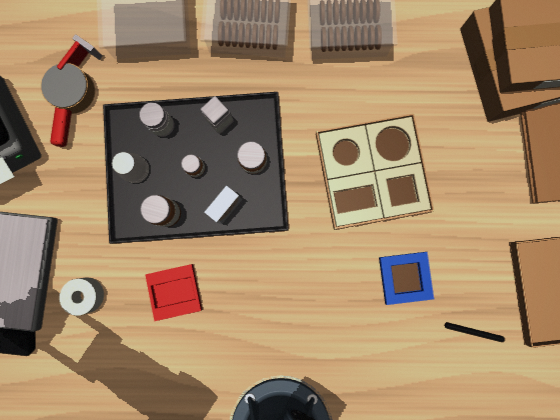

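View pics/a_wrist.png

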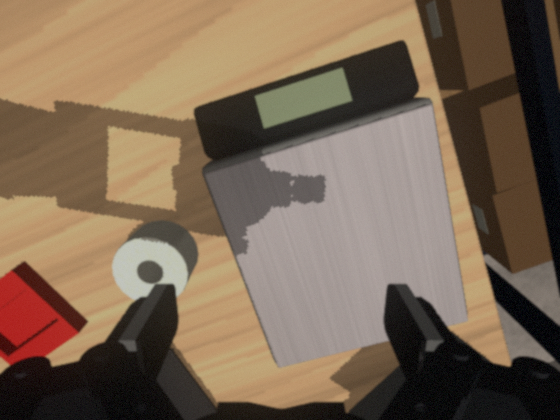

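```bash
cat > h.py <<'E'
import numpy as np, cv2
from cell import *
G=["jar","mini_jar","square_tin","cookie_box","tall_jar","round_tin"]; F=["fit_jar","fit_mini","fit_tin","fit_box"]
def w(p,pt): return np.array(p["position"])+np.array(p["attitude"])@np.array(pt)
def pix(p,P):
    c=np.array(p["attitude"]).T@(np.asarray(P)-p["position"]); return np.array([p["fx"]*c[0]/c[2]+p["cx"],p["fy"]*c[1]/c[2]+p["cy"]])
def ray(p,u,z):
    d=np.array(p["attitude"])@np.array([(u[0]-p["cx"])/p["fx"],(u[1]-p["cy"])/p["fy"],1]); o=np.array(p["position"]); return o+d*(z-o[2])/d[2]
def R(a):
    a=np.radians(a); x=np.array([np.cos(a),np.sin(a),0]); y=np.array([0,0,-1.]); return np.stack([x,y,np.cross(x,y)],1)
def save(p,n): cv2.imwrite(f"pics/{n}.png",p["image"][:,:,::-1])
E
python3 - <<'E'
from h import *
np.set_printoptions(precision=4,suppress=True)
for n in ["top","scene"]:
    p=viewer.capture(n)
    for g in G+F:
        for d in pinpoint(p,g)[:3]:
            P=w(p,d["point"]); print(n,g,round(d["p"],2),P,pix(p,P).round(0))
E
```

```text
top jar 0.91 [0.5685 0.0706 0.0002] [251. 161.]
top mini_jar 0.64 [0.5486 0.1922 0.0018] [195. 169.]
top square_tin 0.67 [0.6605 0.1433 0.0083] [218. 118.]
top cookie_box 0.9 [0.4736 0.1196 0.0017] [228. 204.]
top cookie_box 0.49 [ 0.5099 -0.2543  0.0036] [400. 188.]
top tall_jar 0.7 [0.4519 0.2487 0.0016] [168. 213.]
top tall_jar 0.38 [0.4715 0.1237 0.0013] [226. 205.]
top round_tin 0.96 [0.6456 0.2678 0.0001] [163. 126.]
top fit_jar 0.88 [ 0.6029 -0.2373  0.0037] [392. 146.]
top fit_jar 0.55 [0.5547 0.1913 0.0045] [196. 166.]
top fit_mini 0.8 [ 0.5889 -0.1347  0.0062] [345. 152.]
top fit_tin 0.82 [ 0.3174 -0.2613  0.0038] [404. 278.]
top fit_tin 0.6 [ 0.5069 -0.2548  0.0072] [400. 190.]
top fit_box 0.91 [0.2815 0.2313 0.0003] [174. 292.]
top fit_box 0.9 [ 0.485  -0.1548  0.0015] [354. 199.]
top fit_box 0.32 [0.5503 0.1929 0.0026] [195. 168.]
scene jar 0.57 [ 0.5711  0.0618 -0.0008] [254. 264.]
scene mini_jar 0.59 [0.5521 0.1956 0.0052] [303. 298.]
scene mini_jar 0.51 [ 0.604  -0.2376  0.0038] [165. 193.]
scene square_tin 0.75 [0.6616 0.139  0.0032] [241. 311.]
scene square_tin 0.43 [0.4516 0.2521 0.0045] [360. 289.]
scene cookie_box 0.73 [0.4685 0.124  0.0013] [310. 256.]
scene tall_jar 0.79 [0.4535 0.2484 0.0036] [358. 289.]
scene round_tin 0.94 [0.6452 0.268  0.005 ] [292. 353.]
scene round_tin 0.27 [ 0.5887 -0.1381  0.0038] [194. 213.]
scene round_tin 0.19 [ 0.4869 -0.1537  0.0084] [226. 188.]
scene fit_jar 0.8 [ 0.6046 -0.235   0.0063] [165. 193.]
scene fit_jar 0.19 [0.6469 0.2689 0.0066] [291. 353.]
scene fit_mini 0.7 [ 0.59   -0.1334  0.0034] [194. 215.]
scene fit_tin 0.74 [ 0.3197 -0.261  -0.0008] [253. 141.]
scene fit_tin 0.73 [ 0.5047 -0.2584  0.0081] [195. 169.]
scene fit_tin 0.71 [0.6598 0.1437 0.0049] [243. 312.]
scene fit_box 0.98 [0.287  0.2304 0.0013] [406. 242.]
scene fit_box 0.71 [ 0.4868 -0.1557  0.0078] [225. 188.]
scene fit_box 0.52 [ 0.5069 -0.2551  0.0067] [195. 170.]
```

Run:
```python
from h import *
np.set_printoptions(precision=4,suppress=True)
for nm,P in [("pan",[0.53,0.14,0.25]),("box",[0.53,-0.19,0.22])]:
    best=None
    for a in (90,-90):
        q=kin.solve_ik(P,R(a)); print(nm,a,q)
        if q is not None and (best is None or abs(q[5])<abs(best[1][5])): best=(a,q)
    robot.movep(P,R(best[0])); robot.hold(0.3)
    p=viewer.capture("wrist"); save(p,"w_"+nm)
    print(p["position"],p["attitude"])
    np.save(f"w_{nm}.npy",p,allow_pickle=True)
    for g in (G if nm=="pan" else F):
        for d in pinpoint(p,g)[:2]:
            X=w(p,d["point"]); print(g,round(d["p"],2),X,pix(p,X).round(0))
print(status.read_state()["t"])
```

```text
pan 90 [  3.1142  21.1826  89.9192  -0.      68.8982 -86.8858]
pan -90 [ 3.1142 21.1826 89.9192 -0.     68.8982 93.1142]
[0.4462 0.1407 0.4198] [[-0.0003  0.9465  0.3227]
 [ 1.      0.0004 -0.0001]
 [-0.0003  0.3227 -0.9465]]
jar 0.95 [0.5688 0.0672 0.0015] [219. 197.]
mini_jar 0.84 [0.5506 0.196  0.0029] [328. 182.]
square_tin 0.62 [0.6543 0.1401 0.0062] [280. 263.]
square_tin 0.52 [ 0.4828 -0.1536  0.0006] [ 19. 123.]
cookie_box 0.56 [0.4642 0.1184 0.0017] [260. 106.]
tall_jar 0.89 [0.4495 0.2458 0.0073] [378.  92.]
tall_jar 0.34 [0.6413 0.2703 0.0019] [383. 252.]
round_tin 0.95 [0.6451 0.2704 0.0006] [383. 254.]
box 90 [ -31.0925   24.2922   89.9998   -0.       65.708  -121.0925]
box -90 [-31.0925  24.2922  89.9998  -0.      65.708   58.9075]
[ 0.6128 -0.1895  0.3899] [[-0.0001 -0.9465 -0.3228]
 [-1.      0.0002 -0.0003]
 [ 0.0003  0.3228 -0.9465]]
fit_jar 0.78 [ 0.6046 -0.2371  0.0068] [328.  97.]
fit_mini 0.57 [ 0.5876 -0.1341 -0.0018] [227. 114.]
fit_tin 0.79 [ 0.5038 -0.2544  0.0021] [339. 193.]
fit_tin 0.6 [ 0.3188 -0.2631 -0.0033] [338. 330.]
fit_box 0.93 [ 0.4851 -0.1544  0.003 ] [249. 209.]
6.525
```

View pics/w_pan.png

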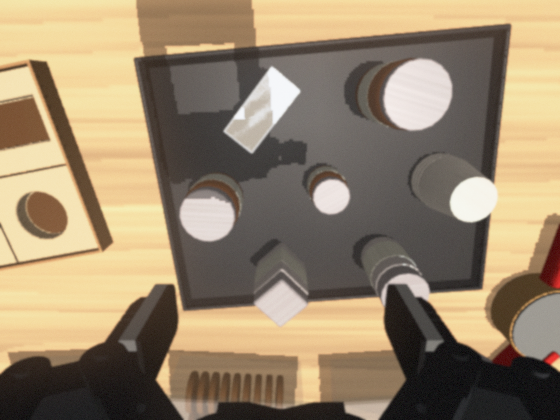

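View pics/w_box.png

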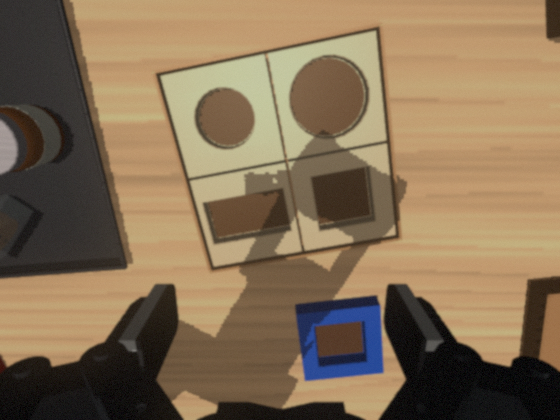

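Run:
```python
import cv2,numpy as np
a=cv2.imread("pics/w_pan.png"); b=cv2.imread("pics/w_box.png")
c1=cv2.resize(a[60:160,210:310],(400,400),interpolation=cv2.INTER_CUBIC)
c2=cv2.resize(a[235:335,235:335],(400,400),interpolation=cv2.INTER_CUBIC)
c3=cv2.resize(a[165:265,160:260],(400,400),interpolation=cv2.INTER_CUBIC)
c4=cv2.resize(a[150:250,280:380],(400,400),interpolation=cv2.INTER_CUBIC)
cv2.imwrite("pics/crops1.png",cv2.resize(np.vstack([np.hstack([c1,c2]),np.hstack([c3,c4])]),(600,600),interpolation=cv2.INTER_AREA))
cv2.imwrite("pics/crops2.png",cv2.resize(b[20:280,150:410],(600,600),interpolation=cv2.INTER_CUBIC))
```

```text
(no output)
```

View pics/crops1.png

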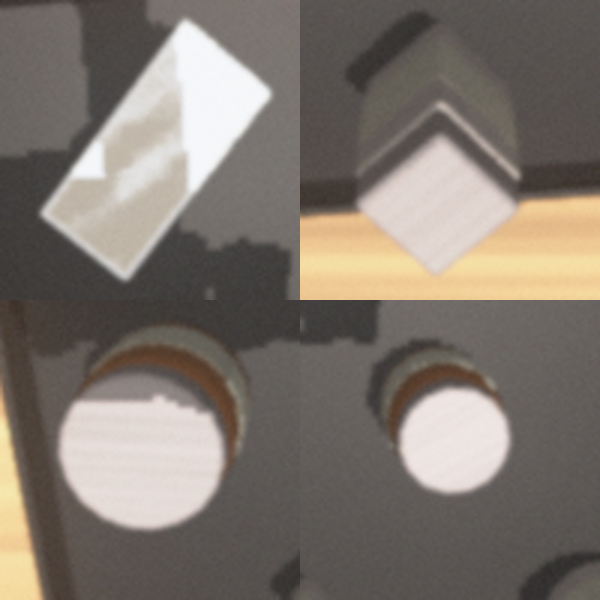

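View pics/crops2.png

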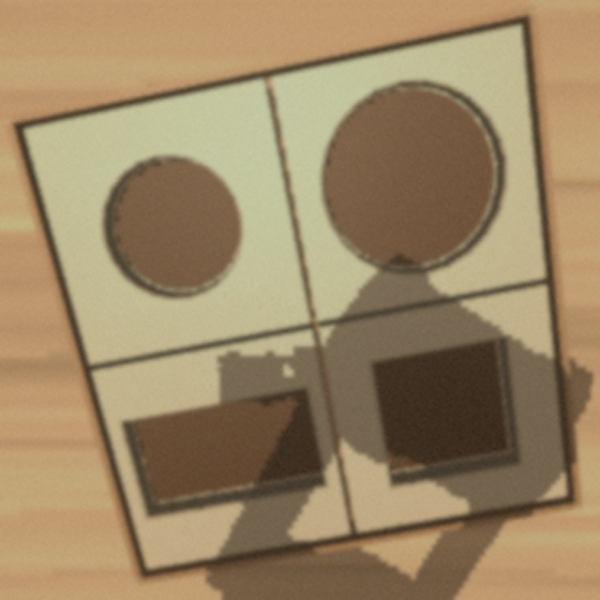

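Run:
```python
from h import *
np.set_printoptions(precision=4,suppress=True)
p=np.load("w_pan.npy",allow_pickle=True).item(); b=np.load("w_box.npy",allow_pickle=True).item()
def poly(p,c,s,o,z):
    X=np.array([ray(p,np.array(u)/s+o,z)[:2] for u in c]); 
    e=np.roll(X,-1,0)-X
    print(" C",X.mean(0),"L",np.linalg.norm(e,axis=1),"A",np.degrees(np.arctan2(e[:,1],e[:,0]))); return X
print("cookie");poly(p,[(185,18),(271,93),(126,280),(42,213)],3,(210,60),.088)
print("tin");poly(p,[(140,133),(219,208),(136,276),(57,205)],3,(235,235),.098)
print("jar",ray(p,np.array((142,447-300))/3+(160,165),.075)); print("mini",ray(p,np.array((154,140))/3+(280,150),.065))
s=600/260;o=(150,20)
print("carton");X=poly(b,[(18,126),(527,18),(574,500),(145,575)],s,o,.030)
print("oblong");poly(b,[(124,422),(305,390),(326,483),(148,516)],s,o,.026)
print("sq");poly(b,[(373,360),(505,338),(518,463),(390,482)],s,o,.026)
print("fj",ray(b,np.array((413,177))/s+o,.026));print("fm",ray(b,np.array((173,226))/s+o,.026))
```

```text
cookie
 C [0.4652 0.1238] L [0.0318 0.0691 0.0317 0.0692] A [  50.8265  -38.6413 -129.1562  141.4505]
tin
 C [0.6545 0.1411] L [0.0395 0.0394 0.0393 0.0395] A [  43.1135  -45.8654 -136.7508  134.4045]
jar [0.5654 0.0671 0.075 ]
mini [0.5501 0.1921 0.065 ]
carton
 C [ 0.5439 -0.1959] L [0.2046 0.205  0.2049 0.2047] A [ -79.0087 -168.9673  100.8993   10.9366]
oblong
 C [ 0.4841 -0.1547] L [0.0835 0.0458 0.0855 0.0472] A [ -79.6507 -167.6076  101.2634    9.9546]
sq
 C [ 0.5039 -0.2552] L [0.0585 0.0594 0.0595 0.0588] A [ -80.3029 -169.7453   99.0853    9.3056]
fj [ 0.6054 -0.2358  0.026 ]
fm [ 0.5857 -0.1356  0.026 ]
```

```bash
cat >> h.py <<'E'
def choose(pk,apick,pl,aplace):
    c=[]
    for k in (0,180,-180):
        q1=kin.solve_ik(pk,R(apick+k)); q2=kin.solve_ik(pl,R(aplace+k))
        if q1 is not None and q2 is not None: c.append((max(abs(q1[5]),abs(q2[5])),k))
    return min(c)[1]
def pick(xy,a,g,opening,strength):
    z=.003+g-.019
    gripper_to(opening)
    robot.movep([*xy,z+.12],R(a))
    hit=robot.servo_line([*xy,z],v=.12,max_force=8)
    s=status.read_state(); print("down hit",hit,s["ee_pos"],s["t"])
    if hit: raise SystemExit("hit")
    gripper_to(0.0,strength); s=status.read_state(); print("closed",s["opening"])
    robot.servo_line([*xy,z+.145],v=.15); robot.hold(.2)
    s=status.read_state(); print("lift",s["opening"],s["wrist_force"],s["t"])
def place(xy,a,g,rel):
    z=.009+g-.019
    robot.movep([*xy,z+.13],R(a))
    robot.servo_line([*xy,z+.03],v=.15); robot.hold(.2)
    hit=robot.servo_line([*xy,z-.003],v=.03,max_force=5)
    s=status.read_state(); print("place hit",hit,"dz",s["ee_pos"]-np.array([*xy,z]),s["wrist_force"],s["t"])
    return hit
def release(rel):
    gripper_to(rel); s=status.read_state(); P=s["ee_pos"].copy(); P[2]+=.14
    robot.servo_line(P,v=.2); print("t",status.read_state()["t"])
J=dict(jar=((.567,.067),-68,.038,.085,40,(.6046,-.2362),-79,.074),
 mini=((.5503,.193),90,.0365,.064,30,(.5853,-.1354),101,.058),
 tin=((.6555,.141),-46.2,.052,.066,30,(.5039,-.2552),-79.05,.060),
 cookie=((.4655,.123),51.2,.048,.054,25,(.4845,-.1550),10.95,.048))
E
cat > go1.py <<'E'
import sys
from h import *
np.set_printoptions(precision=4,suppress=True)
n=sys.argv[1]; xy,a,g,op,st,pl,ap,rel=J[n]
k=choose([*xy,.18],a,[*pl,.18],ap); print("k",k)
pick(xy,a+k,g,op,st)
robot.movep([*pl,.009+g-.019+.13],R(ap+k))
p=viewer.capture("wrist"); save(p,n+"_held"); p=viewer.capture("scene"); save(p,n+"_helds")
E
python3 go1.py jar
```

```text
k 0
down hit False [0.5677 0.0669 0.0227] 8.9417
closed 0.053926929209006866
lift 0.05409649037859017 [ 0.1113  0.6482 -1.9782] 10.65
```

```bash
python3 -c "
import cv2,numpy as np
a=cv2.imread('pics/jar_held.png');b=cv2.imread('pics/jar_helds.png');cv2.imwrite('pics/jh.png',cv2.resize(np.hstack([a,b]),(800,300)))
cv2.imwrite('pics/jh2.png',cv2.resize(b[60:260,80:330],(750,600)))"
```

```text
(no output)
```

View pics/jh.png

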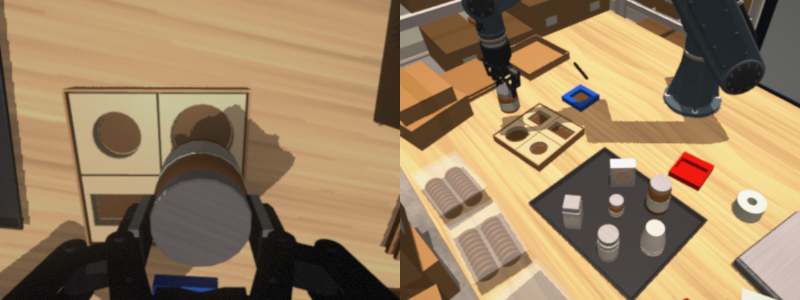

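View pics/jh2.png

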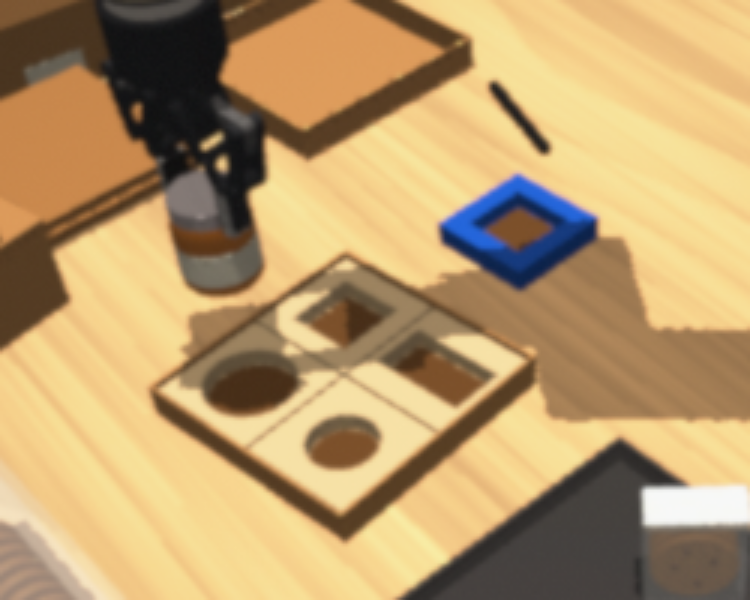

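```bash
cat > go2.py <<'E'
import sys
from h import *
np.set_printoptions(precision=4,suppress=True)
n=sys.argv[1]; xy,a,g,op,st,pl,ap,rel=J[n]
k=choose([*xy,.18],a,[*pl,.18],ap); print("k",k)
hit=place(pl,ap+k,g,rel)
p=viewer.capture("wrist"); save(p,n+"_down"); p=viewer.capture("scene"); save(p,n+"_downs")
E
python3 go2.py jar;  python3 -c "
import cv2,numpy as np
a=cv2.imread('pics/jar_down.png');b=cv2.imread('pics/jar_downs.png')
cv2.imwrite('pics/jd.png',np.hstack([cv2.resize(a,(400,300)),cv2.resize(b[100:250,80:280],(400,300))]))"
```

```text
k 0
place hit True dz [-0.0003  0.0002  0.0012] [-1.0217 -0.0129  4.4887] 14.0667
```

View pics/jd.png

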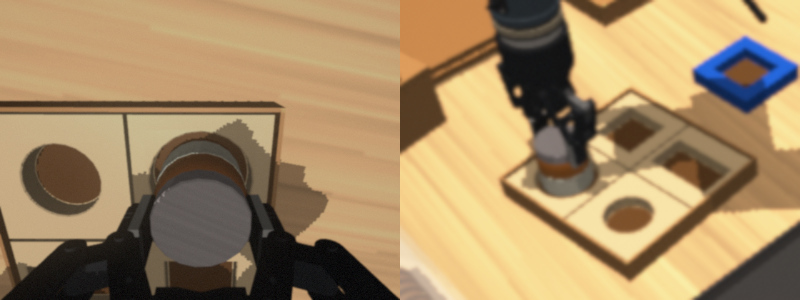

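```bash
python3 - <<'E'
from h import *
release(.074)
p=viewer.capture("wrist"); save(p,"jar_rel")
E
python3 go1.py mini;  python3 -c "
import cv2,numpy as np
a=cv2.imread('pics/jar_rel.png');b=cv2.imread('pics/mini_helds.png');c=cv2.imread('pics/mini_held.png')
cv2.imwrite('pics/mh.png',np.vstack([np.hstack([cv2.resize(a,(400,300)),cv2.resize(c,(400,300))]),np.hstack([cv2.resize(b[100:250,80:280],(400,300)),cv2.resize(b,(400,300))])]))"
```

```text
t 15.35
k -180
down hit False [0.551  0.1931 0.0212] 18.4083
closed 0.03556662480271101
lift 0.035909857828247564 [-0.3973  0.5547 -0.6415] 20.0833
```

View pics/mh.png

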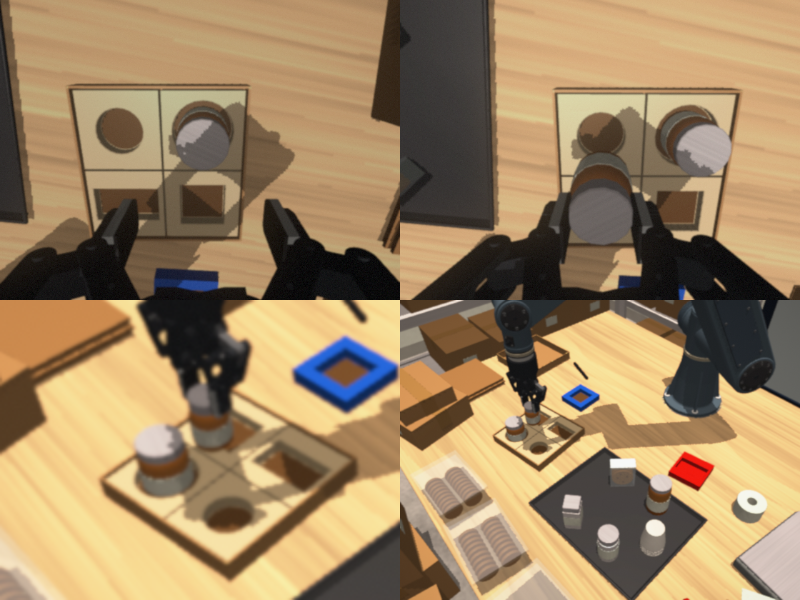

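```bash
python3 go2.py mini;  python3 -c "
import cv2,numpy as np
a=cv2.imread('pics/mini_down.png');b=cv2.imread('pics/mini_downs.png')
cv2.imwrite('pics/md.png',np.hstack([cv2.resize(a,(400,300)),cv2.resize(b[100:250,80:280],(400,300))]))"
```

```text
k -180
place hit True dz [-0.0002  0.      0.001 ] [-0.223   0.0443  4.0171] 23.5917
```

View pics/md.png

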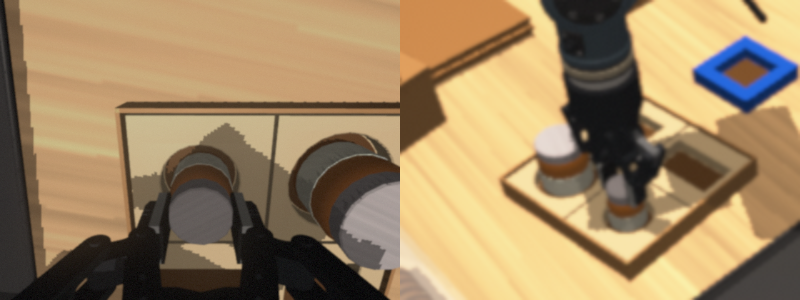

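```bash
python3 - <<'E'
from h import *
release(.056)
E
python3 go1.py tin;  python3 -c "
import cv2,numpy as np
b=cv2.imread('pics/tin_helds.png');c=cv2.imread('pics/tin_held.png')
cv2.imwrite('pics/th.png',np.hstack([cv2.resize(c,(400,300)),cv2.resize(b,(400,300))]))"
```

```text
t 24.875
k 0
down hit False [0.6563 0.141  0.0369] 27.3917
closed 0.04320442800170002
lift 0.04322968004664121 [ 1.3629 -0.1258 -1.1493] 29.025
```

View pics/th.png

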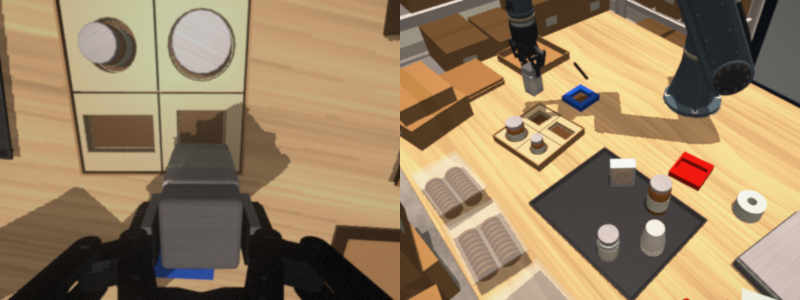

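```bash
python3 go2.py tin;  python3 -c "
import cv2,numpy as np
a=cv2.imread('pics/tin_down.png');b=cv2.imread('pics/tin_downs.png')
cv2.imwrite('pics/td.png',np.hstack([cv2.resize(a,(400,300)),cv2.resize(b[100:250,80:280],(400,300))]))"
```

```text
k 0
place hit True dz [-0.0002 -0.0001  0.001 ] [ 0.7175 -0.5052  3.7579] 32.8417
```

View pics/td.png

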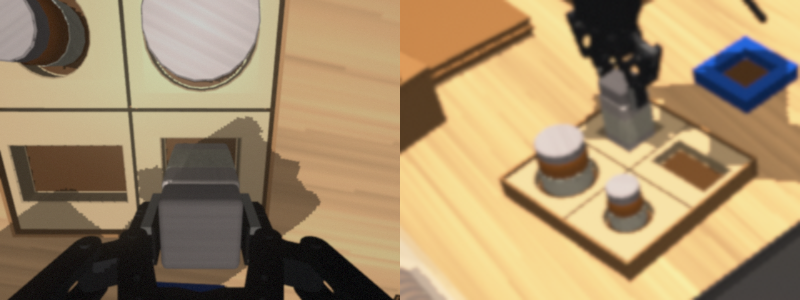

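```bash
python3 - <<'E'
from h import *
release(.060)
E
python3 go1.py cookie;  python3 -c "
import cv2,numpy as np
b=cv2.imread('pics/cookie_helds.png');c=cv2.imread('pics/cookie_held.png')
cv2.imwrite('pics/ch.png',np.hstack([cv2.resize(c,(400,300)),cv2.resize(b,(400,300))]))"
```

```text
t 34.1
k 0
down hit False [0.466  0.123  0.0325] 36.9
closed 0.03170770932043836
lift 0.031666682999320045 [-0.0857 -0.4751 -1.4381] 38.5333
```

View pics/ch.png

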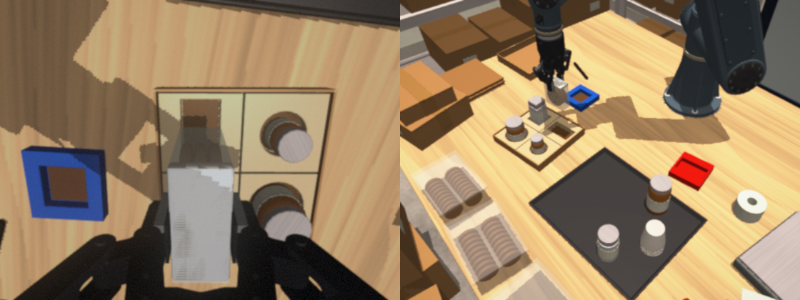

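```bash
python3 go2.py cookie;  python3 -c "
import cv2,numpy as np
a=cv2.imread('pics/cookie_down.png');b=cv2.imread('pics/cookie_downs.png')
cv2.imwrite('pics/cd.png',np.hstack([cv2.resize(a,(400,300)),cv2.resize(b[100:250,80:280],(400,300))]))"
```

```text
k 0
place hit True dz [-0.0005  0.0002  0.0006] [-0.3462 -0.0319  4.4744] 41.8833
```

View pics/cd.png

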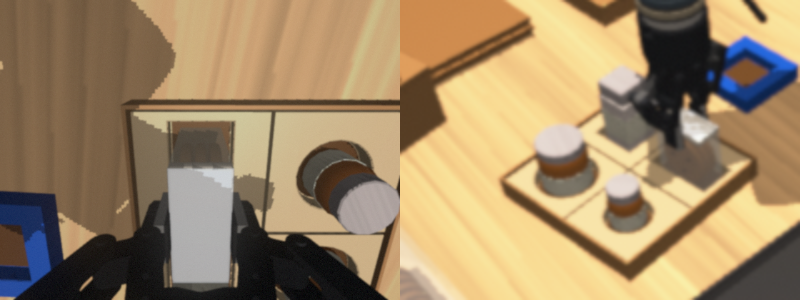

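On the floor (0.6 mm from nominal), aligned with the pocket. I'll release, retreat and check.

Run:
```python
from h import *
np.set_printoptions(precision=4,suppress=True)
release(.048)
robot.movep([.45,-.02,.32],R(10.95-90)) ; robot.hold(.3)
A=viewer.capture("scene"); B=viewer.capture("top"); C=viewer.capture("wrist")
a=cv2.resize(A["image"][110:260,100:300],(400,300)); 
cv2.imwrite("pics/fin.png",np.vstack([np.hstack([a,cv2.resize(A["image"],(400,300))]),np.hstack([cv2.resize(B["image"],(400,300)),cv2.resize(C["image"],(400,300))])])[:,:,::-1])
for p in (A,B):
  for g in G:
    for d in pinpoint(p,g)[:1]: print(g,round(d["p"],2),w(p,d["point"]))
print(status.read_state()["t"])
```

```text
t 43.1417
jar 0.59 [ 0.6078 -0.2398  0.0096]
mini_jar 0.79 [ 0.5863 -0.1336  0.0084]
square_tin 0.55 [ 0.5089 -0.2573  0.0082]
cookie_box 0.65 [ 0.484  -0.1547  0.0116]
tall_jar 0.74 [0.4539 0.2493 0.0027]
round_tin 0.91 [0.6456 0.2666 0.0017]
jar 0.82 [ 0.6048 -0.2314  0.0056]
mini_jar 0.55 [ 0.5871 -0.1342  0.0101]
square_tin 0.91 [ 0.5038 -0.2573  0.0125]
cookie_box 0.8 [ 0.4885 -0.1543  0.0123]
tall_jar 0.94 [ 0.452   0.2506 -0.0009]
round_tin 0.7 [0.6467 0.2657 0.0009]
45.7833
```

View pics/fin.png

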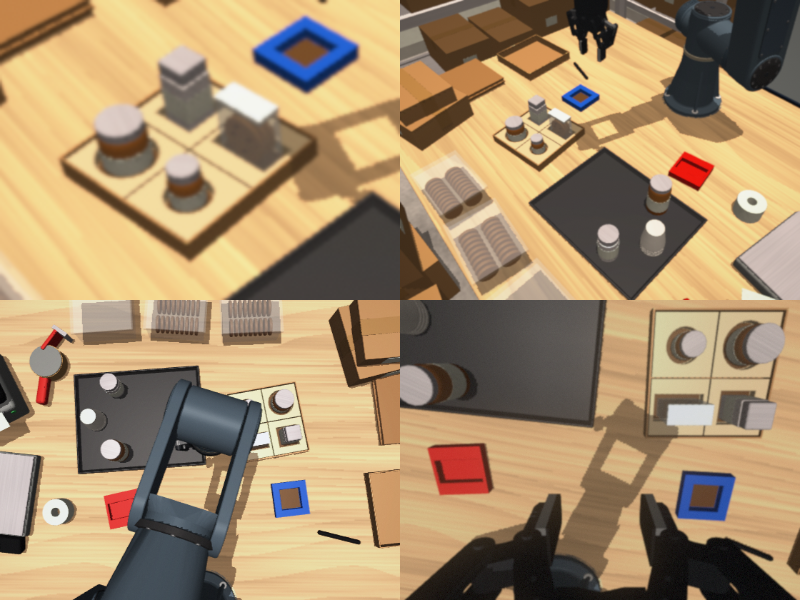

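All four stand upright in their own pockets, with heights near 9 mm. The tall jar, round tin and cups haven't moved, and the gripper is clear.

```bash
python3 -c "
from cell import *
print(sign_off())"
```

```text
the job is handed in; nothing more can be done
None
```

The gift box is packed and handed in: low jar, mini jar, square tin and cookie box, placed in that order, each upright in its own pocket. I set each one down under force control. Contact came within 1.2 mm of the pocket-floor height every time, and I opened the gripper only after that.

- **Final check:** the last pictures show all four standing straight in the right pockets, with the gripper clear. The tall jar, round tin and paper cups are where they started. The last clock reading was about 46 s of the 112 s allowed.
- **Disagreements:** the networks' final positions scatter by 2–8 mm between cameras. The low jar differs most, at about 8 mm in y, but the pictures show it inside its pocket. The gripper read about 6 mm less than the glass diameter on both jars (54 mm on the 60 mm jar, 36 mm on the 42 mm jar). Both were held firmly and upright, and I did not find the cause.

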